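Top up the press-stop shim stack

TASK

Slide the blue spacer plate along its lane until its end sticks out well over the magazine's front edge, far enough to be gripped by its sides, without letting it fall off. Then pick it up there and lay it gently, flat and lengthwise, squarely centred on the two blue shims on the press stop, and let go. Leave the bare plate in its lane, keep the two shims in place, and do not disturb the other things on the bench.

Things in the scene. Friction and masses are not known exactly. Their poses are not given: they have to be found in the camera images.
- blue_plate: Loose blue spacer plate to be moved: flat, 150 x 60 x 6 mm, 0.10 to 0.20 kg. Origin at the centre of its underside, x along its length, y across, z up. It starts in one of the magazine's two lanes (which one varies), its leading end 5 to 25 mm inside the front edge. The two black dots on it are only marks.
- bare_plate: The bare aluminium plate of the same size and frame, lying in the other lane; it stays there.
- magazine: Fixed grey steel block 200 (x) x 154 mm (y), origin at the centre of its underside. On top two lanes along x, centred at y = -36 and +36 mm, 64 mm wide, floor at z = 55 mm, between dark ribs flush with a plate's top (61 mm), so a plate's sides cannot be gripped there. Lanes are open at both ends, free behind the plates. The front end (x = -100 mm) faces the robot, roughly; free space before it.
- magazine_front (a point): Middle of the magazine's front edge, at the height of the lane floors (x = -100, y = 0, z = 55 mm in the magazine's frame); same axes.
- stop_post: The fixed press stop: a yellow post 136 x 46 mm whose top is 40 mm above the bench, on a dark foot 170 x 100 x 10 mm. Origin at the centre of its underside, x along its length.
- shim_a: Lower blue shim on the post: loose, 140 x 50 x 6 mm, 0.11 kg, underside at 40 mm. Origin at the centre of its underside, x along its length.
- shim_b: Upper blue shim, the same size, lying on shim_a; its top face is 52 mm above the bench. The 60 mm wide plate centred on it stands 5 mm over on every side.
- tray_brown: Brown moulded fibre tray, about 150 x 110 x 45 mm; bystander, origin at its underside.
- tray_pale: Pale moulded fibre tray, about 150 x 110 x 45 mm; bystander, origin at its underside.
- tray_dark: Black tray, about 150 x 110 x 45 mm; bystander, origin at its underside.
- screwdriver: Screwdriver, 170 mm long, lying on the bench; bystander, origin at its underside.
- spanner: Spanner, 160 mm long, lying on the bench; bystander, origin at its underside.
- jar: Glass jar with black cap, 66 mm across, 100 mm high; bystander, origin at its underside.
Things that resemble listed ones, but are neither listed nor needed, are in the scene too. What is shaped like the blue_plate but red is not meant.

How it is judged:
On the way:
1. the blue plate sticks out at least 25 mm over the magazine's front edge while still lying flat in its lane (x of blue_plate in the frame of magazine between -0.1 and -0.05 m and z of blue_plate in the frame of magazine between 0.052 and 0.058 m and angle between blue_plate's own z axis and vertical below 0.06 rad and (y of blue_plate in the frame of magazine between 0.03 and 0.042 m or y of blue_plate in the frame of magazine between -0.042 and -0.03 m)), for 0.2 s.
At the end, for the whole second after the job is handed in: Blue plate released, at rest, flat within 3 deg, on the upper shim (underside 49 to 56 mm up), centred within 10 mm of that shim and 12 mm of the post, lengthwise within 8 deg; both shims on the post within 10 mm of its centre; bare plate within 20 mm of its start (horizontal distance between blue_plate and shim_b below 0.01 m and horizontal distance between blue_plate and stop_post below 0.012 m and angle between the x axis of blue_plate and the x axis of stop_post, either way round below 0.14 rad and angle between blue_plate's own z axis and vertical below 0.05 rad and z of blue_plate in the frame of stop_post between 0.049 and 0.056 m and linear speed of blue_plate below 0.02 m/s and z of shim_a in the frame of stop_post above 0.036 m and horizontal distance between each of shim_a, shim_b and stop_post below 0.01 m and z of shim_b in the frame of stop_post above 0.043 m and distance of bare_plate from where it was at the start of the episode below 0.02 m); the robot touches nothing.
It fails at once if the blue plate falls off: its centre is below 35 mm above the bench (height (world z) of blue_plate below 0.035 m).
It fails at once if the blue plate is dropped onto the stack: let go with its centre more than 20 mm above the upper shim's top face (horizontal distance between blue_plate and stop_post below 0.1 m and z of blue_plate in the frame of stop_post above 0.072 m and contact force between the fingers and blue_plate below 0.05 N).
It fails at once if the bare plate is moved by more than 20 mm (distance of bare_plate from where it was at the start of the episode above 0.02 m).
It fails at once if a bystander is moved by more than 30 mm (distance of any of tray_brown, tray_pale, tray_dark, screwdriver, spanner, jar from where it was at the start of the episode above 0.03 m).
It also fails if it takes over 58 s, if anything falls off the work surface, if the arm or the gripper's body presses on something with over 40 N, if the wrist force passes 120 N, or if a joint passes its speed limit or range.

ROBOT

A 6-joint arm with a two-finger parallel gripper is mounted at the origin on the work surface. World frame = base frame: x ahead of the robot, y to its left, z up, the work surface at z = 0. Lengths are in m, angles in rad, forces in N, time in s.
With the tool pointing down it reaches from about 0.375 to 0.9 m from the base axis. Payload 3.1 kg.
Tool frame: the origin (TCP) lies between the finger pads; the fingertips stand 25 mm ahead of it and the grasp point (between the pads) lies 6 mm ahead of it; z points along the fingers, y is the line along which they close (so a half turn about z gives the same grasp; the last joint's range is limited). The gripper opens to 85 mm and grips with 20 to 120 N. Pads are 22 mm wide; open, the fingers measure 114 mm over their backs; the gripper's body (76 mm by 85 mm) begins 54 mm behind the grasp point. The pads swing forward as they close: fully open they stand 13 mm farther back than shut.
Start: joints at [1.079, 0.527, 1.433, -0, 1.181, -0.178], TCP at [0.193, 0.594, 0.218] pointing down, gripper open.
Joint ranges: [-3.08, 3.08], [-0.75, 2.2], [0.22, 2.44], [-1.43, 4.57], [0, 2.65], [-2.85, 2.85]. Speed limits (rad/s): [2.79, 2.79, 3.14, 3.14, 3.14, 3.14].

INTERFACE

Orientations are given as a unit quaternion [w, x, y, z].
In Python, from plant import ctrl, eyes gives the robot as it stands. The module is installed in compiled form; this text tells all that it offers.
- The arm moves only by the tool play_rows, never from a script. Its argument "increments" is a list of rows, each a list of 7 numbers: the shift along the tool's x, y, z as a fraction of full scale, then the turn, a rotation vector about the tool's x, y, z as a fraction of full scale, then the gripper command: -1 is shut, 1 is fully open, values between are in proportion. A call has 1 to 5 rows; each row is the pose to reach, as a shift and turn from the pose commanded when the call began, along the tool's axes at that moment; what a row does not reach only later rows make up. Full scale, the value 1, is 300 mm for a shift and 1.5 rad for a turn. A row lasts 1/10 s, in which the tool goes at most 50 mm and 8.59 degrees, less where a joint would pass 70% of its speed; a pose out of reach is approached as far as the arm can. A call with a number of a shift or a turn outside -1 to 1 is refused whole. A call with a gripper value outside its range is refused whole. The fingers move at their own pace and stop on an object; "grip_force" is the grip in N (left out, the last holds). Time passes only in rows, so rows that repeat a pose let the fingers close. It gives the time, the measured TCP pose, the force, the opening and the grip force at its end, in the units of the state.
- ctrl.get_state(): the state, without advancing time (a new reading comes with each control period).
- eyes.grab_frame(name): name is "scene" or "top" or "wrist"; returns the picture (400x640x3 uint8, red, green, blue); there is no depth.
- eyes.camera_params(name): a dict with "fovy" (degrees; the focal length in pixels is half the picture's height over the tangent of half this angle, whatever the lens; pixels are square), "cx", "cy" (the principal point, pixels), "rvec" (rotation vector, rad) and "tvec" (3), from world to camera coordinates, as OpenCV has them. Camera axes: x right, y down, z forward; pixel columns grow to the right and rows downward; lengths in m; the calibration is good to about 2 mm. A picture is of the moment at which its call begins: read the wrist's pose just before it. camera_params takes no time and is no camera call; for the wrist camera it gives the pose at the moment of the call.
- ctrl.finish_job(): hands the job in; it is judged then, once.
The state is a dict: "time": time; "joint_positions": joint angles; "joint_vel": joint speeds; "tau": joint torques, N m; "position": TCP position; "orientation": TCP orientation; "ft_force": force on the tool from outside, world axes, zero at the start; "wrist_torque": the same for the moment, N m; "width": finger opening in m; "grip_force": force on a finger pad.
Only numpy, scipy, OpenCV 4.12 (cv2) and the standard library are available. Lean on these libraries where they do the work, as an engineer would, in place of code of your own. Each camera call takes 0.05 s, during which the arm holds its last target. There are 200 camera calls.

## Working session

There is one attempt and no reset: what is moved stays moved. The work goes in short steps, Python scripts to look and compute and a tool call to move; the robot and the scene stay as the last step left them, time stands still between calls to the robot, and variables do not carry over. Pictures are saved under pics/ and viewed, at most 10 in all, crops included, and the job is handed in when it is done.

Besides the shell and the picture viewer there is one more tool, called after "Call:" as name([rows], argument=value, ...), one row to a line, values as JSON. play_rows: Moves the arm, as the interface text tells. Shift numbers are shares of 300 mm and turn numbers shares of 1.5 rad, none past 1 either way. Its arguments: {"type":"object","properties":{"increments":{"type":"array"},"grip_force":{"type":"number"}},"required":["increments"]}

```bash
mkdir -p pics; cat > h.py <<'E'
import numpy as np, cv2
from plant import ctrl, eyes
def cam(n):
    p=eyes.camera_params(n); f=200/np.tan(np.radians(p['fovy'])/2)
    K=np.array([[f,0,p['cx']],[0,f,p['cy']],[0,0,1.]])
    return K,cv2.Rodrigues(np.array(p['rvec'],float))[0],np.array(p['tvec'],float)
def ray(c,uv,z):
    K,R,t=c; d=R.T@np.linalg.inv(K)@np.array([uv[0],uv[1],1.]); o=-R.T@t
    return o+d*(z-o[2])/d[2]
def proj(c,P):
    K,R,t=c; q=K@(R@np.array(P,float)+t); return q[:2]/q[2]
def save(n,f):
    c=cam(n); im=eyes.grab_frame(n); cv2.imwrite(f,cv2.cvtColor(im,cv2.COLOR_RGB2BGR)); return c,im
E
python3 - <<'E'
from h import *
for n in('top','scene'):
    c,im=save(n,f'pics/{n}0.png'); print(n,c)
print(ctrl.get_state())
E
```

```text
top (array([[387.85207973,   0.        , 314.13549787],
       [  0.        , 387.85207973, 201.73685142],
       [  0.        ,   0.        ,   1.        ]]), array([[-2.00535683e-03, -9.99790789e-01,  2.03557717e-02],
       [-9.94793016e-01, -7.96784027e-05, -1.01915896e-01],
       [ 1.01896196e-01, -2.04541572e-02, -9.94584734e-01]]), array([-0.07945641,  0.52125919,  1.32681088]))
scene (array([[361.62305817,   0.        , 316.6765417 ],
       [  0.        , 361.62305817, 200.3633484 ],
       [  0.        ,   0.        ,   1.        ]]), array([[-0.74389633,  0.66822498, -0.0096766 ],
       [ 0.37316303,  0.40332178, -0.83551235],
       [-0.55440744, -0.62514552, -0.54938645]]), array([ 0.43464053, -0.11937458,  1.35805082]))
{'time': 0.1, 'joint_positions': array([ 1.07849378e+00,  5.28376953e-01,  1.43379875e+00, -2.76271876e-05,
        1.18142757e+00, -1.78495455e-01]), 'joint_vel': array([ 6.37869989e-04, -1.38147971e-03, -3.04250704e-03,  1.53744208e-04,
       -9.48459606e-05,  1.99771198e-03]), 'tau': array([-2.95948848e-04, -4.43305063e+01, -1.78586662e+01, -2.85693377e-04,
        3.88385874e-03,  2.51932636e-05]), 'position': array([0.19257043, 0.59386533, 0.2166214 ]), 'orientation': array([-3.18831645e-04,  1.56255272e-01,  9.87716194e-01, -9.53499154e-04]), 'ft_force': array([-0.12694837,  0.69995664, -0.35258123]), 'wrist_torque': array([0.00493459, 0.04130389, 0.05935622]), 'grip_force': 0.0, 'width': 0.08539821771652926}
```

View pics/top0.png

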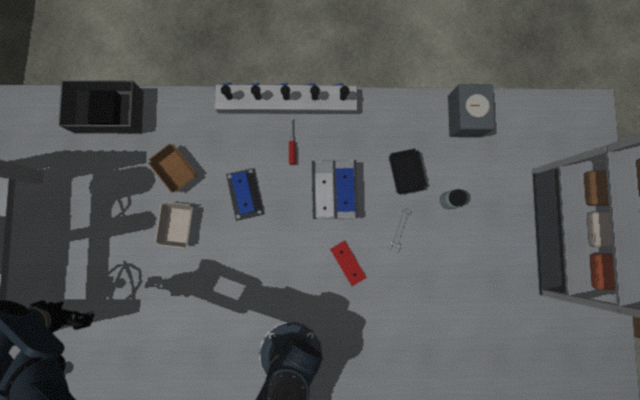

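View pics/scene0.png

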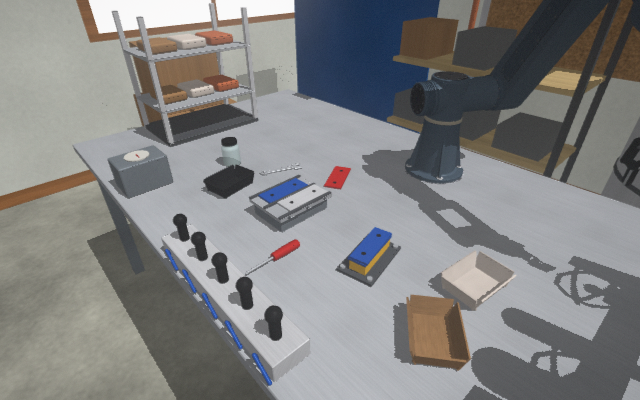

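The top view shows the magazine at about (337,190) with the blue plate in its right-hand lane, the stop with shims at (243,193), and the red decoy at (348,263). I'll enlarge that part.

```bash
python3 - <<'E'
import cv2
im=cv2.imread('pics/top0.png')[152:228,215:375]
cv2.imwrite('pics/c1.png',cv2.resize(im,None,fx=5,fy=5,interpolation=cv2.INTER_CUBIC))
E
```

```text
(no output)
```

View pics/c1.png

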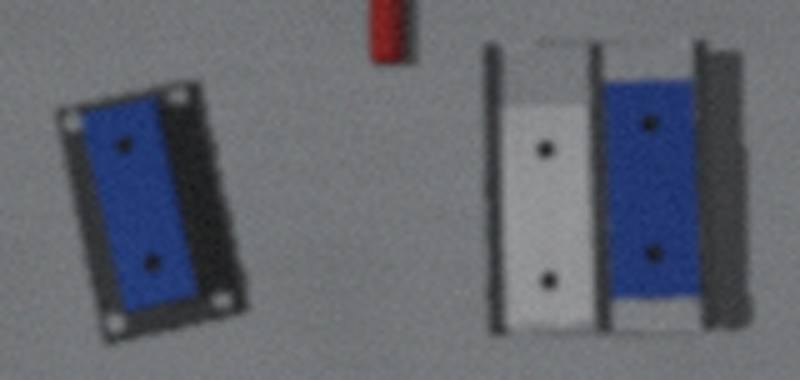

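The enlarged crop gives these blue plate corners: (604,81), (692,82), (700,297), (611,297). The shim_b corners are (84,112), (154,97), (196,294), (126,311), and the magazine's front edge is at Y≈330.

```bash
python3 - <<'E'
from h import *
c=cam('top')
f=lambda p:(215+(p[0]+.5)/5-.5,152+(p[1]+.5)/5-.5)
def quad(n,pts,z):
    W=np.array([ray(c,f(p),z)[:2] for p in pts]); m=W.mean(0)
    ax=(W[0]+W[1]-W[2]-W[3])/2; ay=(W[0]+W[3]-W[1]-W[2])/2
    print(n,m.round(4),'len',np.linalg.norm(ax).round(4),'wid',np.linalg.norm(ay).round(4),'yaw',np.degrees(np.arctan2(ax[1],ax[0])).round(2)); return m
quad('blue',[(604,81),(692,82),(700,297),(611,297)],.061)
quad('bare',[(500,104),(588,104),(594,328),(506,328)],.061)
quad('shim',[(84,112),(154,97),(196,294),(126,311)],.052)
quad('mag',[(485,43),(705,42),(716,329),(491,333)],.061)
quad('foot',[(57,107),(197,82),(248,308),(107,343)],.01)
for p in [(649,123),(655,254),(124,145),(152,263)]: print(ray(c,f(p),.061 if p[0]>400 else .052).round(4))
print(ray(c,f((655,330)),.055))
E
```

```text
blue [ 0.5604 -0.1848] len 0.1488 wid 0.0607 yaw 1.4
bare [ 0.542 -0.113] len 0.154 wid 0.0601 yaw 1.26
shim [0.5515 0.1655] len 0.1401 wid 0.0488 yaw 12.76
mag [ 0.5625 -0.1489] len 0.1991 wid 0.1524 yaw 1.26
foot [0.5523 0.1637] len 0.1687 wid 0.1008 yaw 13.09
[ 0.6059 -0.1834  0.061 ]
[ 0.5155 -0.1866  0.061 ]
[0.5916 0.1771 0.052 ]
[0.5102 0.1566 0.052 ]
[ 0.46396556 -0.18665114  0.055     ]
```

```bash
cat >> h.py <<'E'
from scipy.spatial.transform import Rotation as Ro
def go(pos,yaw):   # increments (full-scale units) to reach pos, tool down, tool y axis along world yaw+90deg
    s=ctrl.get_state(); R=Ro.from_quat(np.roll(s['orientation'],-1)).as_matrix()
    c,sn=np.cos(yaw),np.sin(yaw)
    T=np.array([[-c,-sn,0],[-sn,c,0],[0,0,-1.]])
    print('t',s['time'],'pos',s['position'].round(4),'F',s['ft_force'].round(2),'w',round(s['width'],4),'g',round(s['grip_force'],2))
    print('shift',(R.T@(np.array(pos)-s['position'])/.3).round(4),'turn',(Ro.from_matrix(R.T@T).as_rotvec()/1.5).round(4))
E
python3 -c "
from h import *
go((.655,-.1826,.16),np.radians(1.3))"
```

```text
t 0.1 pos [0.1926 0.5939 0.2166] F [-0.13  0.7  -0.35] w 0.0854 g 0.0
shift [-2.2651 -1.9857  0.1919] turn [-0.0013 -0.0004 -0.2243]
```

Call:
play_rows([
  [-0.126,-0.11,0,0,0,-0.1,-1],
  [-0.252,-0.22,0,0,0,-0.2,-1],
  [-0.378,-0.33,0,0,0,-0.224,-1],
  [-0.504,-0.44,0,0,0,-0.224,-1],
  [-0.63,-0.55,0,0,0,-0.224,-1],
])

```text
time: 0.6
position: [0.3202, 0.3806, 0.2173]
orientation: [-0.0, -0.011, 1.0, -0.0]
ft_force: [0.6, -0.1, -0.8]
width: 0.0123
grip_force: 0.0
```

```bash
python3 -c "
from h import *
go((.655,-.1826,.16),np.radians(1.3))"
```

```text
t 0.6 pos [0.3202 0.3806 0.2173] F [ 0.63 -0.13 -0.77] w 0.0123 g 0.0
shift [-1.0728 -1.9025  0.1912] turn [-0.0002 -0.0002  0.0002]
```

Call:
play_rows([
  [-0.08,-0.14,0,0,0,0,-1],
  [-0.16,-0.28,0,0,0,0,-1],
  [-0.24,-0.42,0,0,0,0,-1],
  [-0.32,-0.56,0,0,0,0,-1],
  [-0.4,-0.7,0,0,0,0,-1],
])

```text
time: 1.1
position: [0.4449, 0.1733, 0.2174]
orientation: [-0.0, -0.011, 1.0, 0.0]
ft_force: [1.6, 0.8, 0.2]
width: -0.0
grip_force: 0.0
```

Call:
play_rows([
  [-0.08,-0.14,0,0,0,0,-1],
  [-0.16,-0.28,0,0,0,0,-1],
  [-0.24,-0.42,0,0,0,0,-1],
  [-0.32,-0.56,0,0,0,0,-1],
  [-0.4,-0.7,0,0,0,0,-1],
])

```text
time: 1.6
position: [0.5694, -0.034, 0.2171]
orientation: [-0.0, -0.011, 1.0, 0.0]
ft_force: [0.9, 0.4, -0.1]
width: -0.0002
grip_force: 0.0
```

Call:
play_rows([
  [-0.08,-0.14,0,0,0,0,-1],
  [-0.16,-0.28,0,0,0,0,-1],
  [-0.22,-0.4,0,0,0,0,-1],
  [-0.25,-0.45,0,0,0,0,-1],
  [-0.25,-0.45,0,0,0,0,-1],
])

```text
time: 2.1
position: [0.6478, -0.1683, 0.2165]
orientation: [0.0, -0.01, 1.0, -0.0]
ft_force: [-0.8, 0.9, -0.8]
width: 0.0001
grip_force: 0.0
```

```bash
python3 -c "
from h import *
go((.655,-.1826,.16),np.radians(1.3)); c,im=save('wrist','pics/w1.png')
for P in [(.635,-.213,.061),(.635,-.153,.061),(.4625,-.149,.055)]: print(proj(c,P))"
```

```text
t 2.1 pos [ 0.6478 -0.1683  0.2165] F [-0.75  0.88 -0.77] w 0.0001 g 0.0
shift [-0.0231 -0.048   0.1883] turn [-0.0003  0.0001 -0.0025]
[280.2163027  171.62132745]
[332.35270483 172.61220528]
[342.30626094  -2.33390854]
```

View pics/w1.png

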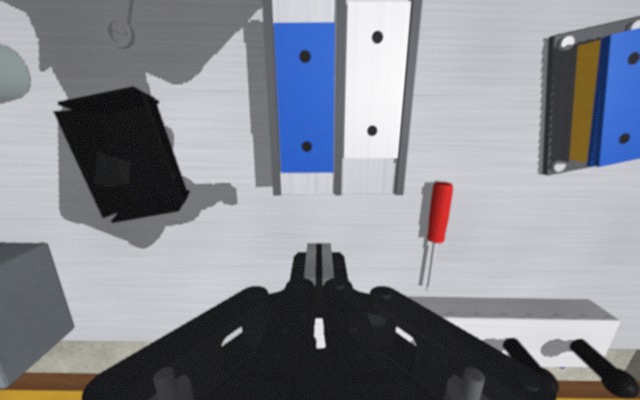

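The plate's rear edge is at (281–333, 172), as predicted, and the lane behind it is free. Now I'll lower the closed fingertips behind it.

Call:
play_rows([
  [-0.024,-0.048,0.1,0,0,0,-1],
  [-0.024,-0.048,0.2,0,0,0,-1],
  [-0.024,-0.048,0.34,0,0,0,-1],
  [-0.024,-0.048,0.4,0,0,0,-1],
  [-0.024,-0.048,0.4,0,0,0,-1],
])

```text
time: 2.65
position: [0.6508, -0.1763, 0.0938]
orientation: [-0.004, -0.012, 1.0, 0.002]
ft_force: [-1.0, -0.4, -1.0]
width: -0.0002
grip_force: 0.0
```

```bash
python3 -c "
from h import *
go((.655,-.1826,.083),np.radians(1.3))"
```

```text
t 2.65 pos [ 0.6508 -0.1763  0.0938] F [-1.01 -0.43 -1.04] w -0.0002 g 0.0
shift [-0.0137 -0.0214  0.0356] turn [ 0.0031 -0.0058  0.0007]
```

Call:
play_rows([
  [0,0,0,0,0,0,-1],
  [0,0,0,0,0,0,-1],
])

```text
time: 2.85
position: [0.6557, -0.1794, 0.0996]
orientation: [0.002, -0.012, 1.0, -0.001]
ft_force: [0.4, 0.1, 0.2]
width: -0.0003
grip_force: 0.0
```

```bash
python3 -c "
from h import *
go((.655,-.1826,.083),np.radians(1.3))"
```

```text
t 2.85 pos [ 0.6557 -0.1794  0.0996] F [0.42 0.1  0.23] w -0.0003 g 0.0
shift [ 0.0026 -0.0107  0.0553] turn [-0.0009  0.002   0.0003]
```

Call:
play_rows([
  [0,-0.01,0.02,0,0,0,-1],
  [0,-0.01,0.035,0,0,0,-1],
  [0,-0.01,0.045,0,0,0,-1],
  [0,-0.01,0.045,0,0,0,-1],
  [0,-0.01,0.045,0,0,0,-1],
])

```text
time: 3.35
position: [0.6545, -0.1827, 0.0839]
orientation: [-0.0, -0.011, 1.0, 0.0]
ft_force: [0.7, 0.4, 0.4]
width: -0.0001
grip_force: 0.0
```

```bash
python3 -c "
from h import *
go((.655,-.1826,.083),np.radians(1.3)); c,im=save('wrist','pics/w2.png')"
```

```text
t 3.35 pos [ 0.6545 -0.1827  0.0839] F [0.71 0.41 0.4 ] w -0.0001 g 0.0
shift [-0.0016  0.0003  0.0029] turn [ 0.0001 -0.0002 -0.0004]
```

View pics/w2.png

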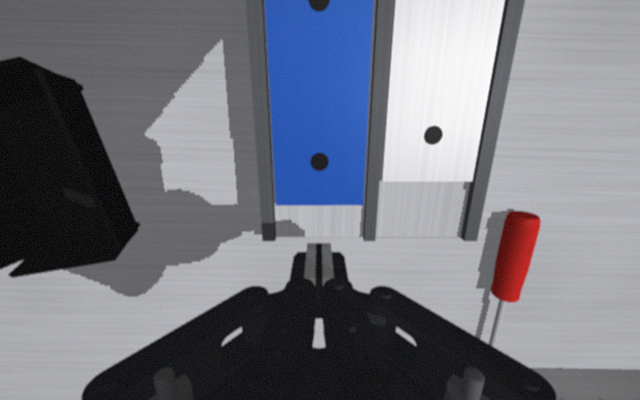

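```bash
python3 -c "
from h import *
c=cam('wrist')
for uv,z in [((319,205),.061),((319,238),.055),((319,243),.059),((319,243),.065),((319,2),.061),((319,161),.061)]: print(uv,ray(c,uv,z).round(4))
print(proj(c,(.6435,-.1827,.059)),proj(c,(.6545,-.1827,.059)))"
```

```text
(319, 205) [ 0.6363 -0.183   0.061 ]
(319, 238) [ 0.6642 -0.1824  0.055 ]
(319, 243) [ 0.6663 -0.1823  0.059 ]
(319, 243) [ 0.6633 -0.1824  0.065 ]
(319, 2) [ 0.5176 -0.1857  0.061 ]
(319, 161) [ 0.6059 -0.1837  0.061 ]
[319.21196613 213.73339846] [318.85910864 228.11550778]
```

```bash
python3 -c "
from h import *
c=cam('wrist');K,R,t=c
print(-R.T@t, R.T[:,2], K[0,0])
for z in (.055,.07,.085,.1,.12,.15): print(z,ray(c,(319,243),z)[0].round(4), (ray(c,(332,243),z)-ray(c,(306,243),z))[1].round(4))
im=cv2.imread('pics/w2.png')[190:330,240:400]; cv2.imwrite('pics/c2.png',cv2.resize(im,None,fx=5,fy=5,interpolation=cv2.INTER_CUBIC)[:600])"
```

```text
[ 0.57503792 -0.18457086  0.24077127] [ 0.31316148  0.00627305 -0.94967918] 275.80286423393113
0.055 0.6683 0.0194
0.07 0.6608 0.0178
0.085 0.6532 0.0163
0.1 0.6457 0.0147
0.12 0.6357 0.0126
0.15 0.6206 0.0095
```

View pics/c2.png

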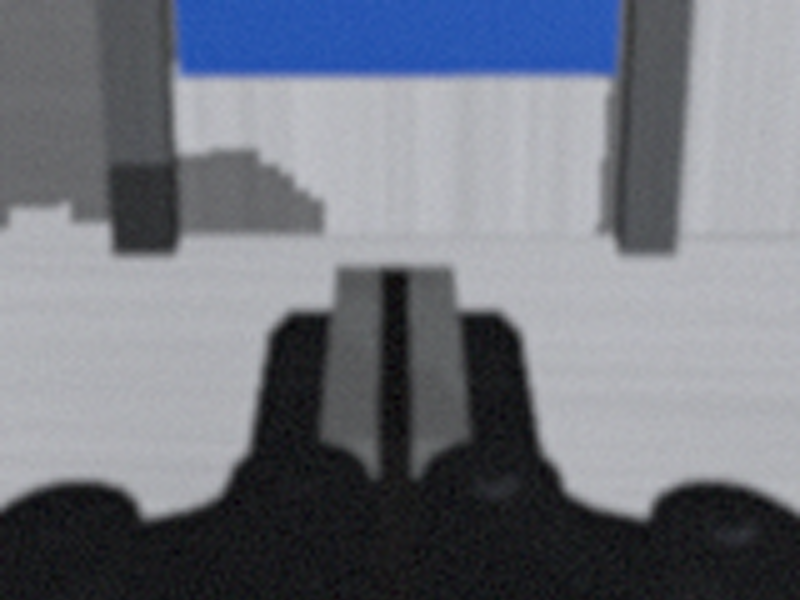

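The wrist view puts the fingertip front edge at v≈243. With the stated geometry I expected v≈214, so I'll cross-check the tip position with the scene camera.

```bash
python3 -c "
from h import *
c,im=save('scene','pics/s1.png')
x0,y0=230,130
b=cv2.resize(cv2.imread('pics/s1.png')[y0:y0+100,x0:x0+130],None,fx=6,fy=6,interpolation=cv2.INTER_CUBIC)
for P,col in [((.6545,-.1827,.059),(0,0,255)),((.6545,-.1827,.084),(0,255,255)),((.6545,-.1827,.1),(0,255,0)),((.635,-.153,.061),(255,0,255))]:
    q=(proj(c,P)-(x0,y0)+.5)*6; print(P,q); cv2.drawMarker(b,tuple(int(v) for v in q),col,0,12,1)
cv2.imwrite('pics/c3.png',b)"
```

```text
(0.6545, -0.1827, 0.059) [170.71020178 428.96458237]
(0.6545, -0.1827, 0.084) [165.66505469 386.38869466]
(0.6545, -0.1827, 0.1) [162.36718696 358.55805994]
(0.635, -0.153, 0.061) [237.53076098 435.15282146]
```

View pics/c3.png

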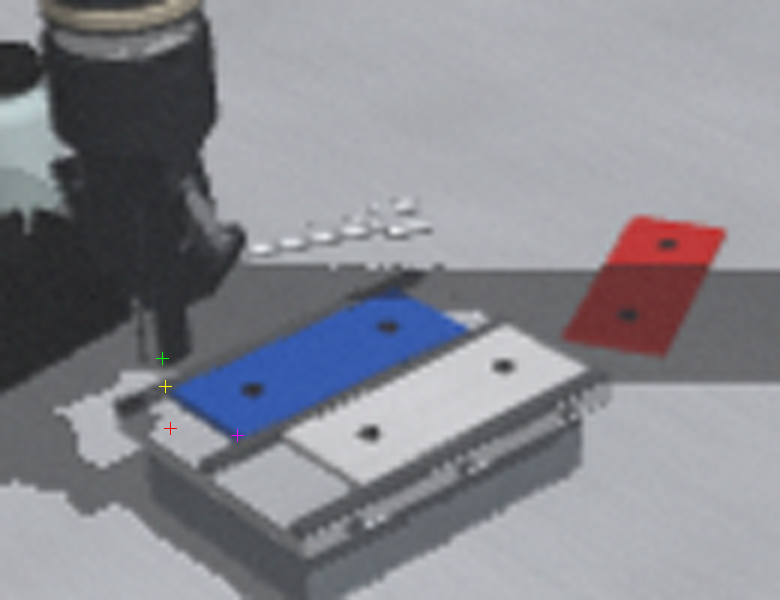

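Both cameras agree that the real fingertip is at z≈0.102 (scene crop pixel (165,355)). That is about 43 mm higher than the stated geometry gives, so I'll go down in small steps and watch the force.

Call:
play_rows([
  [0,0,0.03,0,0,0,-1],
  [0,0,0.06,0,0,0,-1],
  [0,0,0.08,0,0,0,-1],
  [0,0,0.08,0,0,0,-1],
  [0,0,0.08,0,0,0,-1],
])

```text
time: 3.95
position: [0.6544, -0.1826, 0.0595]
orientation: [-0.0, -0.011, 1.0, 0.0]
ft_force: [-1.6, -0.2, 1.5]
width: 0.0001
grip_force: 0.0
```

Call:
play_rows([
  [0,0,0.01,0,0,0,-1],
  [0,0,0.02,0,0,0,-1],
  [0,0,0.03,0,0,0,-1],
  [0,0,0.03,0,0,0,-1],
])

```text
time: 4.35
position: [0.6542, -0.1825, 0.0505]
orientation: [-0.0, -0.011, 1.0, 0.0]
ft_force: [-0.3, 0.4, 0.3]
width: 0.0004
grip_force: 0.0
```

```bash
python3 -c "
from h import *
go((.655,-.1826,.043),np.radians(1.3))
c,im=save('scene','pics/s2.png')
x0,y0=230,130
b=cv2.resize(cv2.imread('pics/s2.png')[y0:y0+100,x0:x0+130],None,fx=6,fy=6,interpolation=cv2.INTER_CUBIC)
cv2.imwrite('pics/c4.png',b)"
```

```text
t 4.35 pos [ 0.6542 -0.1825  0.0505] F [-0.3   0.45  0.26] w 0.0004 g 0.0
shift [-0.0025 -0.0003  0.0249] turn [ 0.0003 -0.0006 -0.0003]
```

View pics/c4.png

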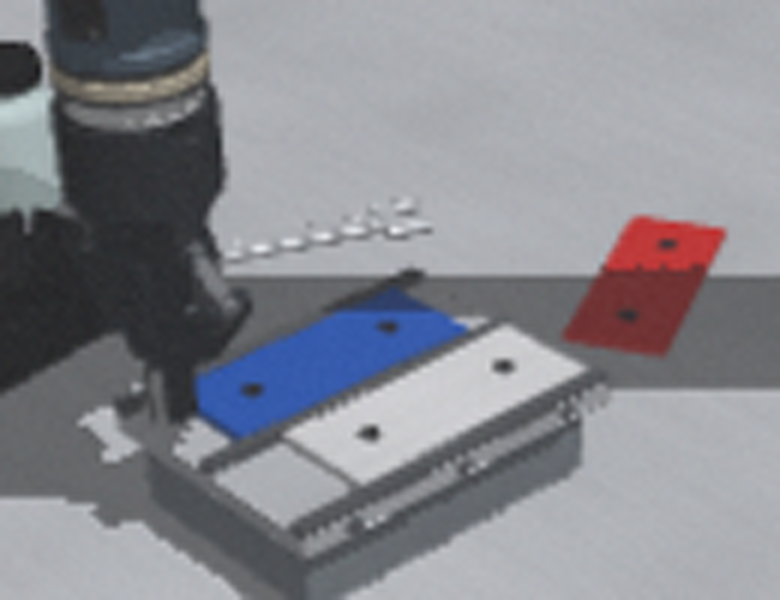

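The fingertips are now just over the lane floor behind the plate, at (175,425), and nothing has touched yet. I'll keep lowering and feel for the floor.

Call:
play_rows([
  [0,0,0.01,0,0,0,-1],
  [0,0,0.02,0,0,0,-1],
  [0,0,0.02,0,0,0,-1],
])

```text
time: 4.7
position: [0.6542, -0.1825, 0.0444]
orientation: [-0.0, -0.011, 1.0, 0.0]
ft_force: [-0.2, 0.7, 0.3]
width: -0.0002
grip_force: 0.0
```

Call:
play_rows([
  [0,0,0.007,0,0,0,-1],
  [0,0,0.01,0,0,0,-1],
  [0,0,0.01,0,0,0,-1],
])

```text
time: 5.0
position: [0.6545, -0.1827, 0.0418]
orientation: [-0.0, -0.011, 1.0, 0.0]
ft_force: [0.4, -0.0, 1.1]
width: -0.0002
grip_force: 0.0
```

Call:
play_rows([
  [0,0,0.005,0,0,0,-1],
  [0,0,0.005,0,0,0,-1],
])

```text
time: 5.2
position: [0.6548, -0.1828, 0.0414]
orientation: [0.0, -0.011, 1.0, -0.0]
ft_force: [-0.4, 0.3, 3.2]
width: 0.0001
grip_force: 2.0
```

Call:
play_rows([
  [0,0,0.005,0,0,0,-1],
  [0,0,0.005,0,0,0,-1],
])

```text
time: 5.4
position: [0.6548, -0.1828, 0.0413]
orientation: [0.0, -0.011, 1.0, -0.0]
ft_force: [-3.1, 1.8, 10.2]
width: -0.0004
grip_force: 5.5
```

Call:
play_rows([
  [0,0,0.005,0,0,0,-1],
  [0,0,0.005,0,0,0,-1],
])

```text
time: 5.6
position: [0.6548, -0.1828, 0.0412]
orientation: [0.0, -0.011, 1.0, -0.0]
ft_force: [-5.9, 1.8, 17.3]
width: -0.0002
grip_force: 8.8
```

The floor contact is at a reported z of 0.0414, so the fingertips are really 13.6 mm behind the reported TCP. That means the true TCP height is the reported value plus 38.6 mm. I'll raise about 2.5 mm and push.

Call:
play_rows([
  [0,0,0.022,0,0,0,-1],
  [0,0,0.022,0,0,0,-1],
  [0.02,0,0.022,0,0,0,-1],
])

```text
time: 5.9
position: [0.6549, -0.183, 0.0411]
orientation: [0.008, -0.01, 1.0, -0.001]
ft_force: [4.6, 10.6, 33.4]
width: -0.0
grip_force: 16.5
```

I got the sign wrong there: tool +z points down. Lifting now.

Call:
play_rows([
  [0,0,-0.046,0,0,0,-1],
  [0,0,-0.046,0,0,0,-1],
  [0,0,-0.046,0,0,0,-1],
])

```text
time: 6.2
position: [0.6483, -0.1828, 0.0442]
orientation: [-0.0, -0.011, 1.0, 0.0]
ft_force: [0.8, -0.0, -0.4]
width: -0.0004
grip_force: 0.0
```

```bash
python3 -c "
from h import *
go((.635,-.183,.044),np.radians(1.3))"
```

```text
t 6.2 pos [ 0.6483 -0.1828  0.0442] F [ 0.82 -0.02 -0.4 ] w -0.0004 g 0.0
shift [0.0444 0.0003 0.0008] turn [ 0.0001 -0.0004 -0.0003]
```

Call:
play_rows([
  [0.03,0,0,0,0,0,-1],
  [0.06,0,0,0,0,0,-1],
  [0.1,0,0,0,0,0,-1],
  [0.13,0,0,0,0,0,-1],
  [0.16,0,0,0,0,0,-1],
])

```text
time: 6.7
position: [0.5988, -0.1836, 0.0438]
orientation: [-0.001, -0.011, 1.0, 0.001]
ft_force: [-0.2, 0.4, 0.2]
width: 0.0001
grip_force: 0.4
```

Call:
play_rows([
  [0,0,0,0,0,0,-1],
])

```text
time: 6.8
position: [0.5979, -0.1833, 0.0439]
orientation: [-0.002, -0.011, 1.0, 0.001]
ft_force: [-0.5, -0.8, 1.4]
width: -0.0002
grip_force: 0.0
```

```bash
cat >> h.py <<'E'
def blue_seg(n,box,z=.061):   # blue blob in a picture box -> world min-area rectangle on plane z
    c=cam(n); im=eyes.grab_frame(n); x0,y0,x1,y1=box
    s=im[y0:y1,x0:x1].astype(int); m=((s[...,2]>s[...,0]*1.6)&(s[...,2]>50)).astype(np.uint8)
    m=cv2.morphologyEx(m,cv2.MORPH_CLOSE,np.ones((9,9)))
    k=max(cv2.findContours(m,cv2.RETR_EXTERNAL,cv2.CHAIN_APPROX_NONE)[0],key=cv2.contourArea)[:,0]+(x0,y0)
    W=np.array([ray(c,p,z)[:2] for p in k]); 
    r=cv2.minAreaRect((W*1000).astype(np.float32)); print(n,'pix',k.min(0),k.max(0),'ctr mm',np.round(r[0],1),'size',np.round(r[1],1),'ang',round(r[2],2),'x range',W[:,0].min().round(4),W[:,0].max().round(4))
    return im
E
python3 -c "
from h import *
go((.579,-.183,.044),np.radians(1.3))
im=blue_seg('wrist',(230,0,400,300)); cv2.imwrite('pics/w3.png',im[...,::-1])
im=blue_seg('top',(325,150,370,240)); cv2.imwrite('pics/t3.png',im[...,::-1])
im=blue_seg('scene',(230,160,345,215)); cv2.imwrite('pics/s3.png',im[...,::-1])"
```

```text
t 6.8 pos [ 0.5979 -0.1833  0.0439] F [-0.48 -0.82  1.37] w -0.0002 g 0.0
shift [ 0.0629  0.0025 -0.0002] turn [ 0.0013 -0.0028 -0.0007]
wrist pix [249   0] [388 241] ctr mm [ 530.1 -184.7] size [114.8  60.8] ang 1.53 x range 0.4722 0.5879Traceback (most recent call last):
  File "<string>", line 5, in <module>
    im=blue_seg('top',(325,150,370,240)); cv2.imwrite('pics/t3.png',im[...,::-1])
  File "h.py", line 25, in blue_seg
    k=max(cv2.findContours(m,cv2.RETR_EXTERNAL,cv2.CHAIN_APPROX_NONE)[0],key=cv2.contourArea)[:,0]+(x0,y0)
      ~~~^^^^^^^^^^^^^^^^^^^^^^^^^^^^^^^^^^^^^^^^^^^^^^^^^^^^^^^^^^^^^^^^^^^^^^^^^^^^^^^^^^^^
ValueError: max() iterable argument is empty
```

The plate's rear edge is at x=0.588, so it overhangs by about 25 mm. I'll push it another 22 mm.

Call:
play_rows([
  [0.015,0,0,0,0,0,-1],
  [0.03,0,0,0,0,0,-1],
  [0.05,0,0,0,0,0,-1],
  [0.065,0,0,0,0,0,-1],
  [0.074,0,0,0,0,0,-1],
])

```text
time: 7.4
position: [0.5781, -0.1844, 0.0449]
orientation: [0.0, -0.011, 1.0, -0.0]
ft_force: [1.4, -0.5, 0.9]
width: -0.0001
grip_force: 0.6
```

Call:
play_rows([
  [0,0,0,0,0,0,-1],
  [0,0,0,0,0,0,-1],
  [-0.03,0,0,0,0,0,-1],
  [-0.03,0,-0.1,0,0,0,-1],
  [-0.03,0,-0.2,0,0,0,-1],
])

```text
time: 7.9
position: [0.5873, -0.1837, 0.1041]
orientation: [-0.001, -0.011, 1.0, 0.001]
ft_force: [0.0, 1.1, 0.4]
width: -0.0
grip_force: 0.0
```

```bash
python3 -c "
from h import *
go((.44,-.187,.12),np.radians(1.3))
im=blue_seg('wrist',(230,0,400,300)); cv2.imwrite('pics/w4.png',im[...,::-1])"
```

```text
t 7.9 pos [ 0.5873 -0.1837  0.1041] F [0.03 1.07 0.39] w -0.0 g 0.0
shift [ 4.912e-01  1.000e-04 -5.170e-02] turn [ 0.001  -0.0018 -0.0002]
wrist pix [270   0] [368 197] ctr mm [ 505.9 -185. ] size [126.9  62.1] ang 1.4 x range 0.4418 0.5692
```

The plate centre is at about x=0.4935, so the overhang is about 45 mm and the grasp centre should be x≈0.441. I'm moving there with the gripper open.

Call:
play_rows([
  [0,0,-0.03,0,0,0,1],
  [0.14,0,-0.05,0,0,0,1],
  [0.28,0,-0.05,0,0,0,1],
  [0.4,0,-0.05,0,0,0,1],
  [0.48,0,-0.05,0,0,0,1],
])

```text
time: 8.45
position: [0.4403, -0.1861, 0.1191]
orientation: [-0.002, -0.011, 1.0, 0.001]
ft_force: [0.9, -0.5, -1.1]
width: 0.0725
grip_force: 0.0
```

Call:
play_rows([
  [0,0,0,0,0,0,1],
  [0,0,0,0,0,0,1],
  [0,0,0,0,0,0,1],
])

```text
time: 8.75
position: [0.4451, -0.188, 0.1197]
orientation: [0.001, -0.011, 1.0, -0.0]
ft_force: [-0.5, -0.2, -0.5]
width: 0.0857
grip_force: 0.0
```

```bash
python3 -c "
from h import *
go((.441,-.187,.0225),np.radians(1.3))
im=blue_seg('wrist',(250,0,420,300)); cv2.imwrite('pics/w5.png',im[...,::-1])
im=blue_seg('scene',(230,160,345,215)); cv2.imwrite('pics/s5.png',im[...,::-1])
c=cam('wrist'); print(proj(c,(.4635,-.22,.061)),proj(c,(.4185,-.187,.061)))"
```

```text
t 8.75 pos [ 0.4451 -0.188   0.1197] F [-0.52 -0.15 -0.52] w 0.0857 g 0.0
shift [0.0139 0.004  0.3241] turn [-0.0006  0.001  -0.0002]
wrist pix [283 180] [357 299] ctr mm [ 474.6 -185.6] size [113.7  61.1] ang 1.39 x range 0.4172 0.5322
scene pix [276 171] [322 194] ctr mm [ 494.7 -179.4] size [153.8  69. ] ang 1.33 x range 0.4174 0.5713
[280.52727573 231.57514002] [320.5572359  181.09642495]
```

View pics/w5.png

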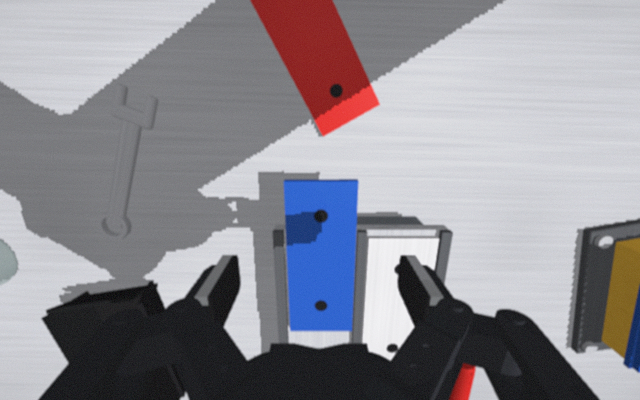

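The open fingers straddle the overhanging plate. Its front end is at v=180 and the magazine front at v≈231, which matches the plan. I'll descend and grip.

Call:
play_rows([
  [0.014,0.0045,0.08,0,0,0,1],
  [0.014,0.0045,0.16,0,0,0,1],
  [0.014,0.0045,0.24,0,0,0,1],
  [0.014,0.0045,0.3,0,0,0,1],
  [0.014,0.0045,0.324,0,0,0,1],
])

```text
time: 9.35
position: [0.4394, -0.1857, 0.0208]
orientation: [-0.001, -0.011, 1.0, 0.001]
ft_force: [0.2, 0.3, 0.4]
width: 0.0853
grip_force: 0.0
```

Call:
play_rows([
  [0,0,0,0,0,0,1],
  [0,0,0,0,0,0,1],
])

```text
time: 9.55
position: [0.4399, -0.1863, 0.0228]
orientation: [0.0, -0.011, 1.0, -0.0]
ft_force: [0.6, -0.5, 0.8]
width: 0.0855
grip_force: 0.0
```

```bash
python3 -c "
from h import *
go((.441,-.1866,.0225),np.radians(1.3))
im=blue_seg('wrist',(250,0,420,300)); cv2.imwrite('pics/w6.png',im[...,::-1])"
```

```text
t 9.55 pos [ 0.4399 -0.1863  0.0228] F [ 0.56 -0.55  0.77] w 0.0855 g 0.0
shift [-0.0037 -0.001   0.0011] turn [-0.0004  0.0005 -0.0001]
wrist pix [255 236] [380 299] ctr mm [ 433.8 -186.8] size [35.4 60.2] ang 1.36 x range 0.4158 0.4523
```

Call:
play_rows([
  [0,0,0,0,0,0,0.5],
  [0,0,0,0,0,0,0.2],
  [0,0,0,0,0,0,0],
  [0,0,0,0,0,0,0],
  [0,0,0,0,0,0,0],
], grip_force=70)

```text
time: 10.1
position: [0.4397, -0.1865, 0.0236]
orientation: [0.001, -0.011, 1.0, -0.001]
ft_force: [-0.2, 1.0, 5.4]
width: 0.0579
grip_force: 73.3
```

Call:
play_rows([
  [0,0,0,0,0,0,-1],
  [0,0,0,0,0,0,-1],
  [0,0,0,0,0,0,-1],
])

```text
time: 10.4
position: [0.4397, -0.1865, 0.0236]
orientation: [0.001, -0.011, 1.0, -0.001]
ft_force: [-0.6, 1.7, 5.6]
width: 0.0585
grip_force: 73.3
```

Call:
play_rows([
  [0,0,-0.01,0,0,0,-1],
  [0,0,-0.02,0,0,0,-1],
  [0,0,-0.04,0,0,0,-1],
  [0,0,-0.04,0,0,0,-1],
  [0,0,-0.04,0,0,0,-1],
])

```text
time: 10.9
position: [0.4393, -0.1862, 0.0347]
orientation: [0.0, -0.011, 1.0, -0.0]
ft_force: [0.4, 0.3, -2.6]
width: 0.0585
grip_force: 75.0
```

```bash
python3 -c "
from h import *
go((.441,-.1866,.0225),np.radians(1.3))
im=blue_seg('wrist',(240,0,420,300),.073); cv2.imwrite('pics/w7.png',im[...,::-1])
im=blue_seg('scene',(230,150,345,215),.073); cv2.imwrite('pics/s7.png',im[...,::-1])"
```

```text
t 10.9 pos [ 0.4393 -0.1862  0.0347] F [ 0.36  0.29 -2.62] w 0.0585 g 75.03
shift [-0.0056 -0.0016  0.0407] turn [-0.0001  0.0002 -0.0003]
wrist pix [257 236] [381 299] ctr mm [ 433.2 -186.3] size [35.4 59.7] ang 1.31 x range 0.4149 0.4515
scene pix [276 169] [316 192] ctr mm [ 496.4 -176.8] size [156.   68.5] ang 2.62 x range 0.419 0.5741
```

The plate is gripped and lifted: width 58.5 mm, force −2.6 N. I'll raise it and carry it over to the stop.

Call:
play_rows([
  [0,0,-0.05,0,0,0,-1],
  [0,0,-0.12,0,0,0,-1],
  [0,0,-0.2,0,0,0,-1],
  [0,0,-0.24,0,0,0,-1],
  [0,0,-0.25,0,0,0,-1],
])

```text
time: 11.5
position: [0.4399, -0.1865, 0.1107]
orientation: [0.001, -0.011, 1.0, -0.001]
ft_force: [0.2, 0.6, -1.0]
width: 0.0582
grip_force: 75.5
```

Call:
play_rows([
  [0,0.05,0,0,0,0,-1],
  [0,0.15,0,0,0,0,-1],
  [0,0.28,0,0,0,0,-1],
  [0,0.42,0,0,0,0,-1],
  [0,0.56,0,0,0,0,-1],
])

```text
time: 12.0
position: [0.4337, -0.0157, 0.1084]
orientation: [-0.002, -0.011, 1.0, 0.001]
ft_force: [0.9, 0.7, -1.5]
width: 0.0583
grip_force: 75.4
```

Call:
play_rows([
  [-0.03,0.13,0,0,0,-0.03,-1],
  [-0.08,0.26,0,0,0,-0.07,-1],
  [-0.13,0.38,0,0,0,-0.11,-1],
  [-0.16,0.46,0,0,0,-0.135,-1],
  [-0.17,0.5,0,0,0,-0.135,-1],
])

```text
time: 12.5
position: [0.4823, 0.1357, 0.1084]
orientation: [-0.001, -0.114, 0.994, 0.0]
ft_force: [0.3, -0.2, -1.6]
width: 0.0582
grip_force: 75.5
```

Call:
play_rows([
  [0,0,0,0,0,0,-1],
  [0,0,0,0,0,0,-1],
  [0,0,0,0,0,0,-1],
])

```text
time: 12.8
position: [0.4821, 0.1318, 0.1091]
orientation: [-0.001, -0.111, 0.994, -0.0]
ft_force: [-0.3, 0.3, -1.2]
width: 0.0583
grip_force: 75.5
```

```bash
python3 -c "
from h import *
go((.502,.1535,.105),np.radians(12.9))
c=cam('wrist');im=eyes.grab_frame('wrist'); cv2.imwrite('pics/w8.png',im[...,::-1])
import pickle; pickle.dump(c,open('w8.pkl','wb'))"
```

```text
t 12.8 pos [0.4821 0.1318 0.1091] F [-0.27  0.28 -1.15] w 0.0583 g 75.47
shift [-0.0806  0.0558  0.0136] turn [ 0.0001 -0.0013 -0.0015]
```

View pics/w8.png

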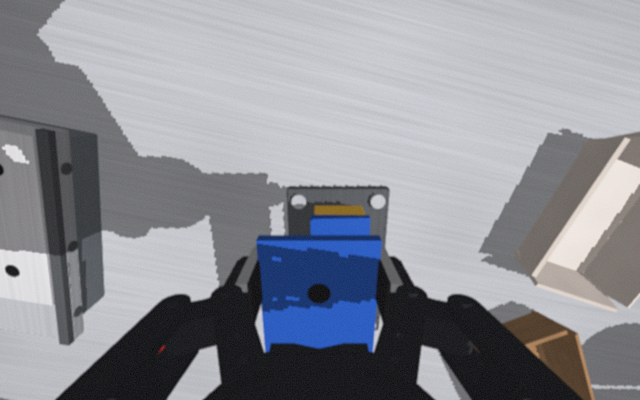

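The wrist view shows:
- plate held level over the stop, front edge at (258–381, 237), dot at (319,293)
- foot front corners at (286,187) and (389,187)
- shim front at (310–369, 217)

I'll compute the alignment from these points.

```bash
python3 -c "
from h import *
import pickle; c=pickle.load(open('w8.pkl','rb')); s=ctrl.get_state(); p=s['position'][:2]
yaw=np.radians(12.9); e=np.array([np.cos(yaw),np.sin(yaw)]); n=np.array([-e[1],e[0]])
def show(l,uv,z):
    q=ray(c,uv,z); d=q[:2]-p; print(l,q.round(4),'rel tool along',(d@e).round(4),'across',(d@n).round(4)); return q[:2]
zt=.061+s['position'][2]-.0236
a=show('plL',(258,237.5),zt);b=show('plR',(381,237.5),zt);show('dot',(319,293),zt)
print('w',np.linalg.norm(a-b))
a=show('ftL',(286,187),.01);b=show('ftR',(389,187),.01);print('w',np.linalg.norm(a-b),'yaw',np.degrees(np.arctan2(*(a-b)[::-1]))-90, 'foot ctr',(a+b)/2+.085*e)
a=show('shL',(310,217),.043);b=show('shR',(369,217),.043);print('w',np.linalg.norm(a-b),(a+b)/2+.07*e)
a=show('scL',(299,201),.01);b=show('scR',(377,201),.01);print('yaw',np.degrees(np.arctan2(*(a-b)[::-1]))-90)
"
```

```text
plL [0.4666 0.0984 0.1467] rel tool along -0.023 across -0.0289
plR [0.4536 0.1555 0.1467] rel tool along -0.0229 across 0.0296
dot [0.4905 0.1336 0.1467] rel tool along 0.0082 across 0.0
w 0.058470979218900036
ftL [0.4786 0.0986 0.01  ] rel tool along -0.0112 across -0.0314
ftR [0.4567 0.195  0.01  ] rel tool along -0.011 across 0.0674
w 0.09884110700599547 yaw -167.21622325144668 foot ctr [0.55049937 0.16577161]
shL [0.4909 0.1258 0.043 ] rel tool along 0.0069 across -0.0076
shR [0.4796 0.1757 0.043 ] rel tool along 0.007 across 0.0435
w 0.05110990862033005 [0.55346862 0.16638881]
scL [0.4897 0.1136 0.01  ] rel tool along 0.0029 across -0.0193
scR [0.4728 0.1878 0.01  ] rel tool along 0.0031 across 0.0568
yaw -167.21497619754638
```

Call:
play_rows([
  [-0.03,0.03,0,0,0,0,-1],
  [-0.06,0.05,0,0,0,0,-1],
  [-0.076,0.059,0.05,0,0,0,-1],
  [-0.076,0.059,0.12,0,0,0,-1],
  [-0.076,0.059,0.17,0,0,0,-1],
])

```text
time: 13.35
position: [0.5025, 0.1559, 0.0578]
orientation: [0.001, -0.112, 0.994, 0.0]
ft_force: [-0.4, 0.8, -2.2]
width: 0.0581
grip_force: 75.5
```

Call:
play_rows([
  [0,0,0.02,0,0,0,-1],
  [0,0,0.03,0,0,0,-1],
  [0,0,0.03,0,0,0,-1],
  [0,0,0.03,0,0,0,-1],
])

```text
time: 13.75
position: [0.5021, 0.1554, 0.0501]
orientation: [0.001, -0.112, 0.994, -0.0]
ft_force: [0.4, 0.1, -1.4]
width: 0.058
grip_force: 75.4
```

```bash
python3 -c "
from h import *
y=np.radians(12.85);e=np.array([np.cos(y),np.sin(y)]);n=np.array([-e[1],e[0]])
q=np.array([.4821,.1318])+.0228*e+.0177*n; print(q)
go((*q,.0206),y)
c=cam('wrist');im=eyes.grab_frame('wrist'); cv2.imwrite('pics/w9.png',im[...,::-1])
# foot front edge & plate edge profile along column 320
for u in (300,320,340): print(u,[tuple(int(k) for k in im[v,u]) for v in range(150,250,5)])
"
```

```text
[0.50039252 0.15412742]
t 13.75 pos [0.5021 0.1554 0.0501] F [ 0.35  0.13 -1.37] w 0.058 g 75.43
shift [ 0.0068 -0.0029  0.0984] turn [-0.0001  0.001   0.0003]
300 [(199, 200, 206), (205, 205, 212), (197, 200, 204), (203, 203, 210), (204, 208, 212), (68, 67, 69), (96, 97, 99), (94, 98, 99), (97, 98, 102), (57, 56, 59), (128, 99, 38), (143, 111, 40), (121, 96, 51), (32, 52, 101), (29, 56, 116), (25, 55, 114), (22, 52, 114), (25, 50, 104), (35, 73, 148), (44, 95, 196)]
320 [(205, 205, 211), (199, 200, 206), (201, 203, 209), (201, 204, 209), (200, 201, 206), (75, 74, 78), (95, 95, 100), (98, 101, 106), (96, 98, 103), (57, 56, 61), (134, 105, 43), (138, 111, 37), (128, 98, 47), (23, 51, 101), (28, 53, 115), (28, 57, 115), (25, 56, 113), (23, 48, 102), (33, 71, 149), (48, 97, 198)]
340 [(202, 203, 210), (203, 204, 210), (195, 197, 203), (203, 206, 212), (198, 200, 206), (87, 90, 91), (96, 96, 101), (98, 99, 105), (99, 101, 107), (97, 99, 102), (132, 104, 57), (143, 112, 42), (140, 110, 48), (28, 56, 118), (49, 93, 186), (24, 52, 115), (28, 56, 116), (28, 53, 106), (35, 72, 149), (44, 94, 194)]
```

```bash
python3 -c "
from h import *
c=cam('wrist');im=cv2.cvtColor(cv2.imread('pics/w9.png'),cv2.COLOR_BGR2RGB).astype(int)
s=ctrl.get_state();p=s['position'];y=np.radians(12.85);e=np.array([np.cos(y),np.sin(y)]);n=np.array([-e[1],e[0]])
B=(im[...,2]>im[...,0]*1.6)&(im[...,2]>60); Y=(im[...,0]>im[...,2]*1.6)&(im[...,0]>80); G=im.sum(2)<390
def edges(M,v,z,l):
    u=np.where(M[v,200:440])[0]+200; A=[(ray(c,(k,v),z)[:2]-p[:2])@n for k in (u.min()-.5,u.max()+.5)]; print(l,v,u.min(),u.max(),'across mid',np.mean(A).round(4),'w',(A[1]-A[0]).round(4))
edges(G,182,.01,'foot');edges(Y,205,.025,'post');edges(B,214,.043,'shim');edges(B,222,.052,'shim');edges(B,246,p[2]+.0374,'plate')
al=lambda v,z:round(float((ray(c,(320,v),z)[:2]-p[:2])@e),4)
def fst(M,u=310,a=150): return a+int(np.where(M[a:300,u])[0][0])-.5
print('foot->ctr',al(fst(G),.01)+.085,'post',al(fst(Y),.01)+.068,'shim',al(fst(B),.04)+.07)
pr=[int(k) for k in im[205:250,330,2]]; print(pr)
print('plate ctr', [(v,al(v,p[2]+.0374)+.075) for v in (236,238,240)])"
```

```text
foot 182 200 385 across mid -0.0195 w 0.1366
post 205 286 351 across mid -0.0004 w 0.046
shim 214 277 358 across mid -0.001 w 0.0521
shim 222 276 359 across mid -0.001 w 0.0509
plate 246 257 380 across mid -0.0004 w 0.0596
foot->ctr 0.049100000000000005 post 0.0504 shim 0.05170000000000001
[37, 35, 39, 38, 35, 44, 70, 92, 99, 99, 104, 110, 110, 114, 116, 114, 118, 112, 117, 117, 114, 115, 113, 114, 118, 114, 113, 112, 114, 110, 101, 100, 96, 98, 106, 149, 187, 199, 197, 195, 196, 196, 197, 200, 191]
plate ctr [(236, 0.0515), (238, 0.052599999999999994), (240, 0.053599999999999995)]
```

It's aligned across to within 1 mm. I'll move 2 mm toward the robot and lower gently.

Call:
play_rows([
  [0.006,0,0.03,0,0,0,-1],
  [0.006,-0.001,0.05,0,0,0,-1],
  [0.006,-0.001,0.07,0,0,0,-1],
  [0.006,-0.001,0.08,0,0,0,-1],
  [0.006,-0.001,0.08,0,0,0,-1],
])

```text
time: 14.3
position: [0.4993, 0.1545, 0.0248]
orientation: [-0.001, -0.112, 0.994, 0.0]
ft_force: [-0.3, -0.5, -1.8]
width: 0.0579
grip_force: 75.5
```

Call:
play_rows([
  [0,0,0.005,0,0,0,-1],
  [0,0,0.01,0,0,0,-1],
  [0,0,0.01,0,0,0,-1],
])

```text
time: 14.6
position: [0.4997, 0.1546, 0.0225]
orientation: [-0.0, -0.112, 0.994, -0.0]
ft_force: [-0.5, 0.9, -1.2]
width: 0.0582
grip_force: 75.5
```

Call:
play_rows([
  [0,0,0.005,0,0,0,-1],
  [0,0,0.005,0,0,0,-1],
  [0,0,0.005,0,0,0,-1],
])

```text
time: 14.9
position: [0.4999, 0.1546, 0.0211]
orientation: [0.0, -0.112, 0.994, -0.0]
ft_force: [-0.1, 0.4, -0.5]
width: 0.058
grip_force: 75.5
```

Call:
play_rows([
  [0,0,0.003,0,0,0,-1],
  [0,0,0.003,0,0,0,-1],
  [0,0,0.003,0,0,0,-1],
])

```text
time: 15.2
position: [0.5, 0.1546, 0.0209]
orientation: [0.0, -0.112, 0.994, -0.0]
ft_force: [-1.4, -0.4, 6.0]
width: 0.0583
grip_force: 76.1
```

Call:
play_rows([
  [0,0,0.002,0,0,0,-1],
  [0,0,0.002,0,0,0,-1],
  [0,0,0.002,0,0,0,-1],
])

```text
time: 15.5
position: [0.5, 0.1546, 0.0208]
orientation: [0.001, -0.112, 0.994, -0.0]
ft_force: [-2.2, -0.3, 10.8]
width: 0.0582
grip_force: 76.6
```

It's seated at z 0.0208 with clear contact. I'll ease the pressure, open gently, and check before rising.

Call:
play_rows([
  [0,0,-0.003,0,0,0,-1],
  [0,0,-0.003,0,0,0,-1],
  [0,0,-0.003,0,0,0,0.45],
  [0,0,-0.003,0,0,0,0.6],
  [0,0,-0.003,0,0,0,0.8],
], grip_force=20)

```text
time: 16.0
position: [0.4998, 0.1546, 0.0201]
orientation: [-0.0, -0.112, 0.994, 0.0]
ft_force: [-0.9, -0.1, 0.4]
width: 0.0768
grip_force: 0.0
```

Call:
play_rows([
  [0,0,0,0,0,0,1],
  [0,0,0,0,0,0,1],
  [0,0,0,0,0,0,1],
])

```text
time: 16.3
position: [0.4997, 0.1546, 0.0203]
orientation: [-0.0, -0.112, 0.994, 0.0]
ft_force: [-0.4, 0.5, 0.5]
width: 0.0852
grip_force: 0.0
```

Call:
play_rows([
  [0,0,-0.03,0,0,0,1],
  [0,0,-0.1,0,0,0,1],
  [0,0,-0.2,0,0,0,1],
  [0,0,-0.3,0,0,0,1],
  [0,0,-0.4,0,0,0,1],
])

```text
time: 16.8
position: [0.4995, 0.1546, 0.1421]
orientation: [0.0, -0.112, 0.994, 0.0]
ft_force: [0.3, -0.4, 0.1]
width: 0.0856
grip_force: 0.0
```

Call:
play_rows([
  [0.1,0,-0.05,0,0,0,1],
  [0.2,0,-0.05,0,0,0,1],
  [0.2,0,-0.05,0,0,0,1],
  [0.2,0,-0.05,0,0,0,1],
  [0.2,0,-0.05,0,0,0,1],
])

```text
time: 17.3
position: [0.4427, 0.1413, 0.1558]
orientation: [0.001, -0.112, 0.994, -0.0]
ft_force: [0.0, 0.4, -0.8]
width: 0.0859
grip_force: 0.0
```

```bash
python3 -c "
from h import *
go((.44,.15,.15),.224)
c=cam('wrist')
im=blue_seg('wrist',(200,100,440,400),.058); cv2.imwrite('pics/w10.png',im[...,::-1])
P=im.astype(int); G=(P.sum(2)<390)
im=blue_seg('top',(215,150,275,240),.058); cv2.imwrite('pics/t10.png',im[...,::-1])
im=blue_seg('scene',(335,215,405,285),.058); cv2.imwrite('pics/s10.png',im[...,::-1])
for q in [(.552,.1657,.058)]: print(proj(c,q))
c0=cv2.imread('pics/w10.png'); print([tuple(int(k) for k in c0[v,320]) for v in range(100,300,8)])"
```

```text
t 17.3 pos [0.4427 0.1413 0.1558] F [ 0.03  0.43 -0.75] w 0.0859 g 0.0
shift [0.0025 0.0303 0.0195] turn [-0.0002  0.0015  0.0004]
wrist pix [288 230] [348 349] ctr mm [550.6 165.5] size [153.2  61.8] ang 12.86 x range 0.4708 0.6254
top pix [230 170] [255 212] ctr mm [551.2 165.4] size [151.1  64.8] ang 12.81 x range 0.483 0.6274
scene pix [346 224] [393 265] ctr mm [556.8 170.5] size [160.1  61.6] ang 12.65 x range 0.4734 0.6383
[318.40924807 295.34212948]
[(196, 190, 186), (188, 182, 180), (197, 189, 189), (192, 187, 184), (191, 184, 183), (188, 181, 178), (193, 187, 187), (193, 188, 187), (191, 187, 187), (194, 188, 187), (192, 186, 186), (192, 186, 185), (192, 188, 186), (159, 154, 153), (93, 89, 89), (50, 59, 63), (35, 99, 130), (180, 88, 44), (176, 83, 37), (181, 86, 39), (38, 36, 37), (179, 86, 40), (178, 86, 44), (178, 86, 41), (176, 86, 38)]
```

```bash
python3 -c "
from h import *
print(ctrl.finish_job())"
```

```text
the job is handed in; nothing more can be done
None
```

The job is handed in: the blue plate is flat and released on the two shims, measured about 1 mm off centre and within 0.1° of the shim's direction; the shims and bare plate were not re-measured at the end, and no verdict came back.

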